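# Turn the tea carousel to the clip-top jar and hold it there

### The arm

A 7-joint arm with a two-finger parallel gripper is mounted at the origin on the work surface. World frame = base frame: x ahead of the robot, y to its left, z up, the work surface at z = 0. Lengths are in m, angles in rad, forces in N, time in s.
With the tool pointing down it reaches from about 0.425 to 0.925 m from the base axis. Payload 6.8 kg.
Tool frame: the origin (TCP) lies on the mounting face of the last link; the fingertips stand 173 mm ahead of it and the grasp point (between the pads) lies 155 mm ahead of it; x points along the fingers, z is the direction in which the jaws open and shut, and the axes are right-handed (so a half turn about x gives the same grasp; the last joint's range is limited). The gripper opens to 85 mm and grips with 20 to 120 N. Pads are 22 mm wide; open, the fingers measure 114 mm over their backs; the gripper's body (76 mm by 85 mm) begins 54 mm behind the grasp point. The pads swing forward as they close: fully open they stand 13 mm farther back than shut.
Start: joints at [-0.108, 0.477, 0.022, 1.555, -0.011, 1.109, -0.083], TCP at [0.675, 0, 0.405] pointing down, gripper open.
Joint ranges: [-2.96, 2.96], [-0.34, 2.1], [-1.41, 1.46], [0.24, 2.44], [-1.37, 4.51], [0.17, 1.92], [-2.96, 2.96]. Speed limits (rad/s): [2.39, 2.39, 3.14, 3.14, 3.14, 3.14, 3.14].

### API

Orientations are given as a unit quaternion [w, x, y, z].
In Python, from plant import read_state, capture, calibration, close_job gives the robot as it stands.
- The arm moves only by the tool arm_command, never from a script. Its argument "steps" is a list of rows, each a list of 3 entries, a list of its own where there are three numbers: the turn, a rotation vector about the tool's x, y, z in rad, then the shift along the tool's x, y, z in mm, then the closure, from 0 (fully open) to 1 (shut). A call has 1 to 5 rows; each row shifts and turns the commanded pose from where the row before left it, along the tool's axes as they then stand; what a row does not reach is not made up. A row lasts 1/12 s, in which the tool goes at most 41.7 mm and 7.16 degrees, less where a joint would pass 70% of its speed; a pose out of reach is approached as far as the arm can. A call is refused whole if a number of a shift passes 41.7 or a number of a turn 0.125, either way. A call with a gripper value outside its range is refused whole. The fingers move at their own pace and stop on an object; the grip force is fixed at half the most. Time passes only in rows, so rows that do not move let the fingers close. It gives the time, the measured TCP pose, the force and the opening at its end, in the units of the state.
- read_state(): the state, without advancing time (a new reading comes with each control period).
- capture(name): name is "scene" or "side" or "wrist"; returns (picture, depth): 420x560x3 uint8, red, green, blue; 420x560 float32, m along the optical axis (not along the pixel's ray), 0 where there is no reading.
- calibration(name): a dict with "mtx" (3x3 intrinsics, pixels), "distortion" ([k1, k2, p1, p2, k3] as OpenCV has them; the pictures are not rectified), "xyz" and "orientation" of the camera in the world; the wrist camera has in their place "mount" (4x4, takes a point from camera to tool coordinates, whose origin is the TCP and whose axes are the tool frame's). Camera axes: x right, y down, z forward; pixel columns grow to the right and rows downward; lengths in m; the calibration is good to about 2 mm. A picture is of the moment at which its call begins: read the wrist's pose just before it. calibration takes no time and is no camera call.
- close_job(): hands the job in, once; it reports no verdict.
The state is a dict: "clock": time; "joint_pos": joint angles; "joint_velocities": joint speeds; "tau": joint torques, N m; "ee_pos": TCP position; "eef_rot": TCP orientation; "ft_force": force on the tool from outside, world axes, zero at the start; "moment": the same for the moment, N m; "finger_gap": finger opening in m.
Only numpy, scipy, OpenCV 4.12 (cv2) and the standard library are available. Lean on these libraries where they do the work, as an engineer would, in place of code of your own. Each camera call takes 0.05 s, during which the arm holds its last target. There are 200 camera calls.

### The job

Take the tea carousel by its centre handle and turn it gently, re-gripping if you need to, until the square clip-top jar stands at the front, centred on the scoop rest. Finish still gripping the handle, holding the carousel still there so that tea can be scooped from the jar: do not let go at the end. Keep all jars standing in their compartments and leave the other things on the ledge where they are.

Things in the scene. Friction and masses are not known exactly. Their poses are not given: they have to be found in the camera images.
- base: fixed dark wooden foot of the tea carousel, 200 mm across, 14 mm high; an arm runs out under the tray to the scoop rest, a trough 190 mm long, 58 mm wide, lips 20 mm high, just beyond the tray's edge, holding the bamboo scoop. The scoop rest is the FRONT. Origin on the ledge on the turning axis; x axis points to the front, through the rest's middle 189 mm out; z up
- carousel: round light-wood tray, 280 mm across, rim 26 mm high, turns freely either way about the base's upright axis and stays where left (friction 0.03 N m). Low dividers make six compartments; five hold a jar, one is empty. Origin on the axis at its underside, 22 mm above the ledge; jars stand 12 mm above it. x axis runs out through the middle of the square jar's compartment; z up
- grip (a point): grip point of the centre handle, a flat upright wooden grip on a post on the turning axis, 60 mm wide along the carousel's x, 16 mm thick along its y, from 151 to 207 mm above the ledge, edges rounded. The point is on the axis 182 mm above the ledge, 25 mm below the grip's top, axes parallel to the carousel's. Jars round it reach no higher than 150 mm
- square_jar: the wanted tea jar: white porcelain, the only SQUARE one and the tallest, 60 x 60 mm, with a square clip-on lid held by a steel wire bail, 114 mm high; stands loose in its compartment about 94 mm from the turning axis. Origin at the centre of its underside, z up, x axis outward through the latch of the clip
- round_jar1: one of four alike tea jars on the carousel: white porcelain, round, 64 mm in diameter, low, 80 mm high with its lid and small knob; loose; origin at the centre of its underside
- round_jar2: one of four alike tea jars on the carousel: white porcelain, round, 64 mm in diameter, low, 80 mm high with its lid and small knob; loose; origin at the centre of its underside
- round_jar3: one of four alike tea jars on the carousel: white porcelain, round, 64 mm in diameter, low, 80 mm high with its lid and small knob; loose; origin at the centre of its underside
- round_jar4: one of four alike tea jars on the carousel: white porcelain, round, 64 mm in diameter, low, 80 mm high with its lid and small knob; loose; origin at the centre of its underside
- scoop: bamboo tea scoop, 136 mm long, 28 mm wide, lying in the scoop rest of the carousel; bystander; origin at the middle of its underside
- teacup: white porcelain teacup, 76 mm across, 55 mm high, standing beside the carousel; bystander; origin at the centre of its underside
- timer: white plastic kitchen timer, 68 mm across, 37 mm high, with a bar on its dial, beside the carousel; bystander; origin at the centre of its underside
- teapot: blue-glazed teapot with clip-on lid, 220 mm long over spout and handle, 124 mm high, on the left; bystander; origin at the centre of its underside
- infuser: stainless steel basket infuser with two wire ears, 60 mm across the rim, 66 mm high, on the right near the robot; bystander; origin at the centre of its underside
- glass_jar: small glass jar with cork, 52 mm across, 68 mm high, on the left near the robot; bystander; origin at the centre of its underside
Things that resemble listed ones, but are neither listed nor needed, are in the scene too. What is shaped like the round_jar3 but blue or green is not meant.

How it is judged:
By the outcome, as a careful person would: the job done as asked, in the order asked, and still so for the second after the job is handed in, while the arm keeps its last pose, push and grip.
It also fails if it takes over 58 s, if anything falls off the work surface, if the arm or the gripper's body presses on something with over 40 N, if the wrist force passes 120 N, or if a joint passes its speed limit or range.

## Working session

There is one attempt and no reset: what is moved stays moved. The work goes in short steps, Python scripts to look and compute and a tool call to move; the robot and the scene stay as the last step left them, time stands still between calls to the robot, and variables do not carry over. Pictures are saved under pics/ and viewed, about 8 in all and at most 12, crops included, and the job is handed in when it is done.

Besides the shell and the picture viewer there is one more tool, called after ">>>" as name(argument=value, ...) on one line, values as JSON. arm_command: Moves the arm, as the interface text tells. Its arguments: {"type":"object","properties":{"steps":{"type":"array"}},"required":["steps"]}

```bash
mkdir -p pics; ls
cat > h.py <<'E'
import numpy as np, cv2
from scipy.spatial.transform import Rotation as R
from plant import read_state, capture, calibration, close_job
def rot(q): return R.from_quat([q[1],q[2],q[3],q[0]]).as_matrix()
def campose(n,c,s):
    if n=='wrist':
        M=np.array(c['mount']); A=rot(s['eef_rot'])
        return A@M[:3,:3], A@M[:3,3]+np.array(s['ee_pos'])
    return rot(c['orientation']), np.array(c['xyz'])
def cloud(n,name=None):
    s=read_state(); c=calibration(n); im,d=capture(n)
    K=np.array(c['mtx'],float); D=np.array(c['distortion'],float)
    v,u=np.mgrid[:420,:560]
    p=cv2.undistortPoints(np.stack([u,v],-1).reshape(-1,1,2).astype(float),K,D).reshape(420,560,2)
    A,t=campose(n,c,s)
    P=np.concatenate([p,np.ones((420,560,1))],-1)*d[...,None]@A.T+t
    P[d<=0]=np.nan
    if name: cv2.imwrite(f'pics/{name}.png',im[...,::-1])
    np.savez(f'{name or n}.npz',im=im,P=P)
    return im,P
E
python3 - <<'E'
from h import *
s=read_state(); print({k:np.round(v,3) for k,v in s.items()})
print(rot(s['eef_rot']).round(3))
for n in ['scene','side','wrist']:
    c=calibration(n); A,t=campose(n,c,s); print(n,t.round(3),A.round(2).tolist())
a,_=cloud('scene','scene1'); b,_=cloud('wrist','wrist1')
E
```

```text
pics
{'clock': np.float64(0.0), 'joint_pos': array([-0.108,  0.478,  0.022,  1.556, -0.012,  1.109, -0.083]), 'joint_velocities': array([ 0.   , -0.001,  0.001,  0.001, -0.001,  0.001, -0.   ]), 'tau': array([-1.0000e-03, -5.9644e+01,  1.6080e+00, -2.8119e+01,  1.2000e-02,
        9.0000e-03,  0.0000e+00]), 'ee_pos': array([0.675, 0.   , 0.404]), 'eef_rot': array([ 0.706, -0.   ,  0.708, -0.   ]), 'ft_force': array([-0.358, -0.974,  0.248]), 'moment': array([ 0.029,  0.022, -0.041]), 'finger_gap': np.float64(0.085)}
[[-0.002 -0.     1.   ]
 [-0.     1.     0.   ]
 [-1.    -0.    -0.002]]
scene [ 1.255 -0.242  1.15 ] [[0.37, 0.73, -0.57], [0.93, -0.31, 0.21], [-0.02, -0.61, -0.79]]
side [ 0.445 -0.774  1.032] [[1.0, -0.08, 0.05], [-0.1, -0.75, 0.66], [-0.01, -0.66, -0.75]]
wrist [0.675 0.068 0.371] [[1.0, 0.0, -0.0], [0.0, -0.96, -0.27], [-0.0, 0.27, -0.96]]
```

View pics/scene1.png

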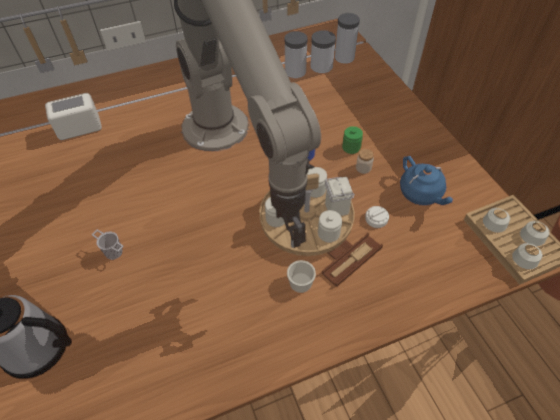

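View pics/wrist1.png

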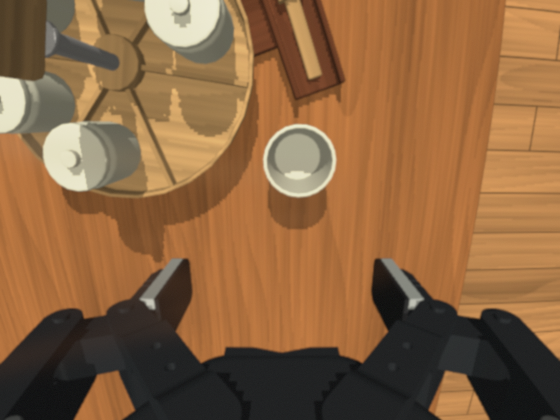

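The scene view shows the carousel at about (307,212). The square jar is at about (340,195), the rest and scoop at (352,258), and the arm partly covers the handle. The wrist view shows the tray centre at (122,62), the handle at top left, the cup at (300,160) and the rest at (300,45). Next I'll fit the geometry.

```bash
cat > fit.py <<'E'
from h import *
from scipy.optimize import least_squares
def circ(p,r):
    f=lambda c:np.hypot(*(p-c).T)-r
    c=least_squares(f,np.median(p,0),loss='soft_l1',f_scale=.003).x
    return c,np.sqrt(np.median(f(c)**2))
def blobs(P,zlo,zhi,c=None,rmax=9,step=.004,mn=15):
    m=(P[...,2]>zlo)&(P[...,2]<zhi)
    if c is not None: m&=np.hypot(P[...,0]-c[0],P[...,1]-c[1])<rmax
    n,l,st,ce=cv2.connectedComponentsWithStats(m.astype(np.uint8))
    for i in range(1,n):
        if st[i,4]>=mn:
            q=P[l==i]; print('  blob px',ce[i].round(),st[i,4],'mean',q.mean(0).round(3),'rect',[np.round(x,3) for x in cv2.minAreaRect(q[:,:2].astype(np.float32))])
E
python3 - <<'E'
from fit import *
cloud('side','side1')
for n in ['scene1','side1','wrist1']:
    P=np.load(n+'.npz')['P']
    c0=np.array([.72,.12]) if n=='scene1' else c
    m=(P[...,2]>.044)&(P[...,2]<.052)&(np.hypot(P[...,0]-c0[0],P[...,1]-c0[1])<.25)
    q=P[m][:,:2]; 
    for it in range(4):
        c,e=circ(q,.137); q=q[abs(np.hypot(*(q-c).T)-.137)<(.02,.012,.008,.008)[it]]
    print(n,'rim',len(q),c.round(4),e.round(4))
    print(' handle'); blobs(P,.19,.215,c,.06)
    print(' tall'); blobs(P,.135,.16,c,.16)
    print(' low'); blobs(P,.09,.122,c,.16)
    print(' rest'); blobs(P,.012,.026,c,.32,mn=40)
E
```

```text
scene1 rim 87 [0.6645 0.1433] 0.0034
 handle
 tall
  blob px [339. 190.] 215 mean [0.54  0.212 0.143] rect [array([0.538, 0.217]), array([0.064, 0.038]), np.float64(76.789)]
  blob px [309. 191.] 35 mean [0.515 0.13  0.15 ] rect [array([0.515, 0.131]), array([0.009, 0.02 ]), np.float64(3.175)]
 low
  blob px [340. 200.] 164 mean [0.55  0.214 0.107] rect [array([0.547, 0.213]), array([0.07 , 0.033]), np.float64(55.226)]
  blob px [307. 200.] 38 mean [0.512 0.129 0.105] rect [array([0.513, 0.129]), array([0.014, 0.009]), np.float64(64.376)]
  blob px [330. 221.] 400 mean [0.601 0.158 0.105] rect [array([0.598, 0.159]), array([0.062, 0.061]), np.float64(16.999)]
 rest
  blob px [377. 218.] 198 mean [0.591 0.321 0.021] rect [array([0.584, 0.327]), array([0.068, 0.069]), np.float64(32.295)]
  blob px [352. 259.] 617 mean [0.688 0.191 0.016] rect [array([0.684, 0.192]), array([0.065, 0.192]), np.float64(19.826)]
  blob px [301. 272.] 74 mean [0.674 0.039 0.019] rect [array([0.677, 0.035]), array([0.058, 0.026]), np.float64(72.103)]
  blob px [301. 288.] 41 mean [0.719 0.019 0.019] rect [ar
[... 2054 characters left out ...]
82 0.1  ] rect [array([0.44, 0.08]), array([0.047, 0.014]), np.float64(52.708)]
  blob px [ 78. 156.] 3856 mean [0.493 0.043 0.104] rect [array([0.489, 0.042]), array([0.06 , 0.062]), np.float64(87.829)]
 rest
  blob px [281.  48.] 628 mean [0.674 0.147 0.018] rect [array([0.675, 0.145]), array([0.006, 0.105]), np.float64(20.13)]
  blob px [303.  38.] 1154 mean [0.698 0.158 0.014] rect [array([0.697, 0.159]), array([0.02 , 0.086]), np.float64(22.915)]
  blob px [330.  42.] 556 mean [0.727 0.154 0.018] rect [array([0.727, 0.155]), array([0.007, 0.087]), np.float64(19.785)]
  blob px [301. 163.] 419 mean [0.697 0.025 0.019] rect [array([0.694, 0.03 ]), array([0.059, 0.059]), np.float64(0.049)]
```

View pics/side1.png

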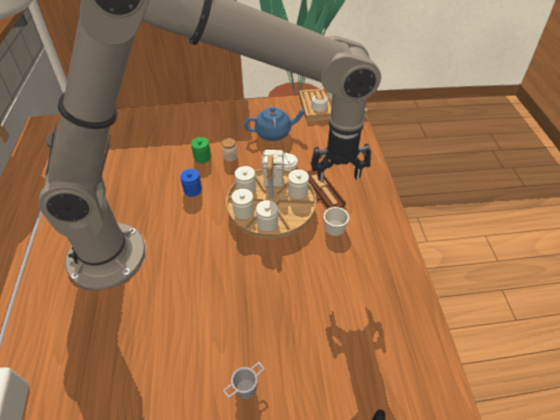

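The axis is near (0.507,0.128), the front is at about 20° and the square jar at about 75°, so the turn is about −55°. That is one regrip-free wrist turn. I'm moving above the handle now to get a close look.

>>> arm_command(steps=[[[0,0,0],[-8,16,-33],0],[[0,0,0],[-8,16,-33],0],[[0,0,0],[-8,16,-33],0],[[0,0,0],[-8,16,-33],0],[[0,0,0],[-8,16,-33],0]])

```text
clock: 0.57
ee_pos: [0.5083, 0.0805, 0.4446]
eef_rot: [0.707, -0.0, 0.707, -0.0]
ft_force: [-1.0, 1.1, -0.4]
finger_gap: 0.0856
```

Run:
```python
from fit import *
s=read_state(); print(s['ee_pos'],s['joint_pos'])
cloud('wrist','wrist2'); cloud('scene','scene2')
c=np.array([.507,.128])
for n in ['wrist2','scene2']:
    P=np.load(n+'.npz')['P']
    print(n,'handle'); blobs(P,.195,.215,c,.06); blobs(P,.16,.195,c,.05)
    print(' tall'); blobs(P,.13,.16,c,.16)
    print(' low'); blobs(P,.09,.122,c,.16)
    m=(P[...,2]>.044)&(P[...,2]<.052); q=P[m][:,:2]; r=np.hypot(*(q-c).T); q=q[(r>.12)&(r<.155)]
    for k in range(4):
        cc,e=circ(q,.1375); q=q[abs(np.hypot(*(q-cc).T)-.1375)<.008]
    print('rim',len(q),cc,e)
```

```text
[0.50826022 0.08054561 0.44461163] [-0.24714954  0.17577626 -0.03560767  1.88447013  0.00713213  1.08216904
 -0.28564645]
wrist2 handle
  blob px [280. 150.] 1907 mean [0.508 0.131 0.204] rect [array([0.507, 0.13 ]), array([0.059, 0.016]), np.float64(80.325)]
 tall
  blob px [300.  38.] 6052 mean [0.524 0.217 0.142] rect [array([0.524, 0.221]), array([0.066, 0.067]), np.float64(80.706)]
  blob px [267. 144.] 55 mean [0.497 0.132 0.15 ] rect [array([0.497, 0.132]), array([0.014, 0.003]), np.float64(80.139)]
  blob px [293. 149.] 34 mean [0.519 0.128 0.15 ] rect [array([0.519, 0.128]), array([0.012, 0.003]), np.float64(77.989)]
 low
  blob px [261.  49.] 47 mean [0.491 0.214 0.119] rect [array([0.492, 0.215]), array([0.03 , 0.002]), np.float64(81.97)]
  blob px [331.  62.] 50 mean [0.553 0.203 0.119] rect [array([0.553, 0.205]), array([0.031, 0.004]), np.float64(73.971)]
  blob px [202.  76.] 3501 mean [0.434 0.193 0.105] rect [array([0.434, 0.194]), array([0.061, 0.061]), np.float64(39.919)]
  blob px [292.  77.] 265 mean [0.519 0.19  0.116] rect [array([0.519, 0.19 ]), array([0.004, 
[... 933 characters left out ...]
, 0.012]), np.float64(70.48)]
 low
  blob px [329. 187.] 362 mean [0.49  0.206 0.106] rect [array([0.483, 0.206]), array([0.169, 0.062]), np.float64(9.175)]
  blob px [285. 183.] 324 mean [0.425 0.094 0.104] rect [array([0.42 , 0.097]), array([0.061, 0.062]), np.float64(47.164)]
  blob px [276. 205.] 360 mean [0.493 0.04  0.105] rect [array([0.488, 0.041]), array([0.061, 0.063]), np.float64(88.189)]
  blob px [307. 200.] 39 mean [0.512 0.128 0.106] rect [array([0.513, 0.129]), array([0.015, 0.008]), np.float64(76.263)]
  blob px [330. 220.] 388 mean [0.6   0.158 0.105] rect [array([0.597, 0.159]), array([0.063, 0.061]), np.float64(9.118)]
rim 289 [0.50865897 0.13003138] 0.0013140346182069773
```

View pics/wrist2.png

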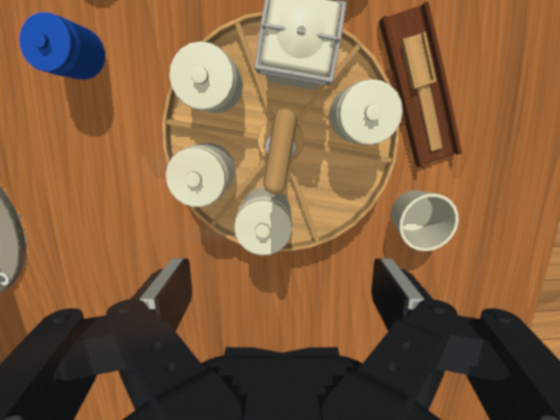

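The wrist picture shows the handle upright at (280,150) at 80.3°, the square jar at (302,40) and the rest at (420,85). The axis is at (0.5075,0.1303). Now I centre over the handle, yaw by −9.7°, and refine the front direction from the saved clouds.

>>> arm_command(steps=[[[0,0,0],[0,25,-0.5],0],[[0,0,0],[0,25,0],0],[[0.085,0,0],[0,0,0],0],[[0.084,0,0],[0,0,0],0],[[0,0,0],[0,0,0],0]])

```text
clock: 1.08
ee_pos: [0.5097, 0.1303, 0.4444]
eef_rot: [0.704, 0.06, 0.705, -0.061]
ft_force: [-0.0, -0.2, -0.1]
finger_gap: 0.0851
```

Run:
```python
from fit import *
s=read_state(); print(s['ee_pos'],rot(s['eef_rot']).round(3).tolist(),s['joint_pos'].round(2) if hasattr(s['joint_pos'],'round') else s['joint_pos'])
c=np.array([.5075,.1303])
for n in ['wrist2','scene2','scene1']:
    d=np.load(n+'.npz');P=d['P'];im=d['im'].astype(int)
    x=P-np.r_[c,0]; r=np.hypot(x[...,0],x[...,1]); a=np.degrees(np.arctan2(x[...,1],x[...,0]))
    m=(P[...,2]>.008)&(P[...,2]<.027)&(r>.155)&(r<.25)&(a>-14)&(a<52)
    n_,l,st,_=cv2.connectedComponentsWithStats(cv2.dilate(m.astype(np.uint8),np.ones((3,3))))
    l=np.where(m,l,0); k=max(range(1,n_),key=lambda i:(l==i).sum()); q=P[l==k]
    R_=cv2.minAreaRect(q[:,:2].astype(np.float32)); v=np.array(R_[0])-c
    print(n,len(q),R_,'r',np.hypot(*v),'ang',np.degrees(np.arctan2(v[1],v[0])))
```

```text
[0.50965538 0.13025186 0.44439872] [[-0.0, 0.17, 0.985], [-0.0, 0.985, -0.17], [-1.0, -0.0, -0.0]] [-0.33  0.2  -0.05  1.86  0.01  1.09 -0.55]
wrist2 7037 ((0.6818729639053345, 0.19277024269104004), (0.06645704805850983, 0.18952658772468567), 19.659595489501953) r 0.18522543497859179 ang 19.71039165951192
scene2 1081 ((0.682659924030304, 0.19172604382038116), (0.06808460503816605, 0.1929713487625122), 19.526269912719727) r 0.18561831225858416 ang 19.325028220991424
scene1 1060 ((0.6832614541053772, 0.19132521748542786), (0.06664050370454788, 0.1916932463645935), 19.678918838500977) r 0.18605420156067534 ang 19.147245750549565
```

The front is at about 19.6°, so the turn is −60.7°. I'm descending onto the handle and closing.

>>> arm_command(steps=[[[0,0,0],[27,0,-2],0],[[0,0,0],[27,0,0],0],[[0,0,0],[27,0,0],0],[[0,0,0],[26,0,0],0],[[0,0,0],[0,0,0],0]])

```text
clock: 1.5
ee_pos: [0.5059, 0.1292, 0.333]
eef_rot: [0.702, 0.058, 0.707, -0.06]
ft_force: [-0.6, -0.0, -0.4]
finger_gap: 0.0851
```

>>> arm_command(steps=[[[0,0,0],[0,0,0],0.4],[[0,0,0],[0,0,0],0.6],[[0,0,0],[0,0,0],0.7],[[0,0,0],[0,0,0],0.8],[[0,0,0],[0,0,0],1]])

```text
clock: 1.92
ee_pos: [0.5079, 0.1304, 0.339]
eef_rot: [0.705, 0.06, 0.704, -0.059]
ft_force: [0.9, 0.2, 0.6]
finger_gap: 0.0254
```

>>> arm_command(steps=[[[0,0,0],[0,0,0],1],[[0,0,0],[0,0,0],1],[[0,0,0],[0,0,0],1],[[0,0,0],[0,0,0],1]])

```text
clock: 2.25
ee_pos: [0.5069, 0.1307, 0.3388]
eef_rot: [0.704, 0.06, 0.705, -0.059]
ft_force: [-5.7, 0.4, 8.3]
finger_gap: 0.0153
```

Gripped, with a 15.3 mm opening. Now a gentle turn, positive about tool x.

>>> arm_command(steps=[[[0.005,0,0],[0,0,0],1],[[0.01,0,0],[0,0,0],1],[[0.015,0,0],[0,0,0],1],[[0.02,0,0],[0,0,0],1],[[0.025,0,0],[0,0,0],1]])

```text
clock: 2.67
ee_pos: [0.507, 0.1307, 0.3388]
eef_rot: [0.702, 0.086, 0.702, -0.086]
ft_force: [-6.3, -0.2, 8.9]
finger_gap: 0.0153
```

>>> arm_command(steps=[[[0.03,0,0],[0,0,0],1],[[0.03,0,0],[0,0,0],1],[[0.03,0,0],[0,0,0],1],[[0.03,0,0],[0,0,0],1],[[0.03,0,0],[0,0,0],1]])

```text
clock: 3.08
ee_pos: [0.507, 0.1306, 0.3388]
eef_rot: [0.693, 0.139, 0.694, -0.139]
ft_force: [-5.4, 0.6, 9.0]
finger_gap: 0.0154
```

```bash
cat > st.py <<'E'
from h import *
s=read_state(); A=rot(s['eef_rot']); print(np.round(s['ee_pos'],4),'yaw',np.degrees(np.arctan2(A[1,2],A[0,2])).round(2),'tilt x',A[:,0].round(3),'j',np.round(s['joint_pos'],2),'F',np.round(s['ft_force'],1),'M',np.round(s['moment'],2),s['finger_gap'])
E
python3 st.py
```

```text
[0.507  0.1306 0.3388] yaw -22.63 tilt x [-0.001  0.    -1.   ] j [-0.36  0.31 -0.01  1.98  0.    0.85 -0.77] F [-5.4  0.6  9. ] M [-0.01  1.04  0.04] 0.015449840389929258
```

>>> arm_command(steps=[[[0.03,0,0],[0,0,0],1],[[0.03,0,0],[0,0,0],1],[[0.03,0,0],[0,0,0],1],[[0.03,0,0],[0,0,0],1],[[0.03,0,0],[0,0,0],1]])

```text
clock: 3.5
ee_pos: [0.507, 0.1306, 0.3388]
eef_rot: [0.681, 0.19, 0.681, -0.19]
ft_force: [-6.0, -0.8, 8.1]
finger_gap: 0.0153
```

>>> arm_command(steps=[[[0.03,0,0],[0,0,0],1],[[0.03,0,0],[0,0,0],1],[[0.03,0,0],[0,0,0],1],[[0.03,0,0],[0,0,0],1],[[0.03,0,0],[0,0,0],1]])

```text
clock: 3.92
ee_pos: [0.507, 0.1306, 0.3388]
eef_rot: [0.665, 0.241, 0.665, -0.241]
ft_force: [-5.1, -0.1, 7.5]
finger_gap: 0.0154
```

>>> arm_command(steps=[[[0.03,0,0],[0,0,0],1],[[0.03,0,0],[0,0,0],1],[[0.03,0,0],[0,0,0],1],[[0.03,0,0],[0,0,0],1],[[0.03,0,0],[0,0,0],1]])

```text
clock: 4.33
ee_pos: [0.5071, 0.1306, 0.3388]
eef_rot: [0.645, 0.29, 0.645, -0.29]
ft_force: [-5.5, -0.9, 7.3]
finger_gap: 0.0151
```

>>> arm_command(steps=[[[0.03,0,0],[0,0,0],1],[[0.03,0,0],[0,0,0],1],[[0.03,0,0],[0,0,0],1],[[0.03,0,0],[0,0,0],1],[[0.03,0,0],[0,0,0],1]])

```text
clock: 4.75
ee_pos: [0.5071, 0.1305, 0.3388]
eef_rot: [0.621, 0.337, 0.622, -0.337]
ft_force: [-4.8, -0.7, 7.7]
finger_gap: 0.0155
```

>>> arm_command(steps=[[[0.03,0,0],[0,0,0],1],[[0.03,0,0],[0,0,0],1],[[0.03,0,0],[0,0,0],1],[[0.025,0,0],[0,0,0],1],[[0.025,0,0],[0,0,0],1]])

```text
clock: 5.17
ee_pos: [0.5072, 0.1305, 0.3388]
eef_rot: [0.596, 0.38, 0.597, -0.38]
ft_force: [-4.0, -0.8, 7.8]
finger_gap: 0.0152
```

>>> arm_command(steps=[[[0.025,0,0],[0,0,0],1],[[0.02,0,0],[0,0,0],1],[[0.015,0,0],[0,0,0],1],[[0.01,0,0],[0,0,0],1],[[0.005,0,0],[0,0,0],1]])

```text
clock: 5.58
ee_pos: [0.5072, 0.1305, 0.3388]
eef_rot: [0.582, 0.402, 0.582, -0.402]
ft_force: [-5.0, -0.8, 7.8]
finger_gap: 0.015
```

>>> arm_command(steps=[[[0,0,0],[0,0,0],1],[[0,0,0],[0,0,0],1],[[0,0,0],[0,0,0],1],[[0,0,0],[0,0,0],1]])

```text
clock: 5.92
ee_pos: [0.5072, 0.1304, 0.3388]
eef_rot: [0.582, 0.402, 0.582, -0.402]
ft_force: [-4.6, -1.1, 8.3]
finger_gap: 0.0153
```

```bash
python3 st.py
python3 - <<'E'
from fit import *
for n in ['scene','side','wrist']: cloud(n,n+'3')
a=np.load('scene3.npz')['im']; b=np.load('wrist3.npz')['im']
cr=cv2.resize(a[120:320,200:450],None,fx=1.6,fy=1.6)
cv2.imwrite('pics/m3.png',cv2.hconcat([cr,cv2.resize(b,(400,320))])[...,::-1])
c=np.array([.5075,.1303])
for n in ['scene3','side3','wrist3']:
    P=np.load(n+'.npz')['P']; print(n)
    blobs(P,.125,.155,c,.14); print(' low'); blobs(P,.09,.124,c,.14)
E
```

```text
[0.5072 0.1304 0.3388] yaw -69.25 tilt x [-0.001  0.    -1.   ] j [-0.5   0.31  0.15  1.99 -0.06  0.85 -1.52] F [-4.6 -1.1  8.3] M [-0.13  0.95 -0.02] 0.015310614656691889
scene3
  blob px [307. 193.] 34 mean [0.512 0.126 0.141] rect [array([0.511, 0.126]), array([0.019, 0.01 ]), np.float64(52.833)]
  blob px [331. 211.] 514 mean [0.597 0.159 0.142] rect [array([0.595, 0.162]), array([0.071, 0.069]), np.float64(21.361)]
 low
  blob px [321. 177.] 118 mean [0.448 0.2   0.104] rect [array([0.445, 0.202]), array([0.027, 0.056]), np.float64(47.515)]
  blob px [286. 183.] 319 mean [0.427 0.098 0.105] rect [array([0.422, 0.099]), array([0.063, 0.056]), np.float64(13.879)]
  blob px [341. 194.] 316 mean [0.528 0.226 0.105] rect [array([0.525, 0.227]), array([0.061, 0.062]), np.float64(19.817)]
  blob px [307. 200.] 42 mean [0.512 0.128 0.108] rect [array([0.512, 0.129]), array([0.015, 0.008]), np.float64(73.29)]
  blob px [330. 224.] 239 mean [0.613 0.151 0.11 ] rect [array([0.613, 0.153]), array([0.089, 0.049]), np.float64(61.32)]
  blob px [297. 226.] 396 mean [0.583 0.067 0.105] rect [ar
[... 1593 characters left out ...]
.156 0.119] rect [array([0.581, 0.156]), array([0.032, 0.067]), np.float64(20.932)]
  blob px [157. 152.] 6843 mean [0.527 0.225 0.104] rect [array([0.525, 0.226]), array([0.06 , 0.061]), np.float64(23.996)]
  blob px [402. 160.] 6758 mean [0.579 0.072 0.104] rect [array([0.578, 0.07 ]), array([0.061, 0.061]), np.float64(60.577)]
  blob px [175. 272.] 3592 mean [0.446 0.191 0.103] rect [array([0.442, 0.191]), array([0.045, 0.061]), np.float64(26.856)]
  blob px [260. 338.] 111 mean [0.414 0.113 0.104] rect [array([0.414, 0.113]), array([0.018, 0.004]), np.float64(19.425)]
  blob px [303. 338.] 100 mean [0.427 0.081 0.104] rect [array([0.427, 0.081]), array([0.018, 0.004]), np.float64(21.73)]
```

View pics/m3.png

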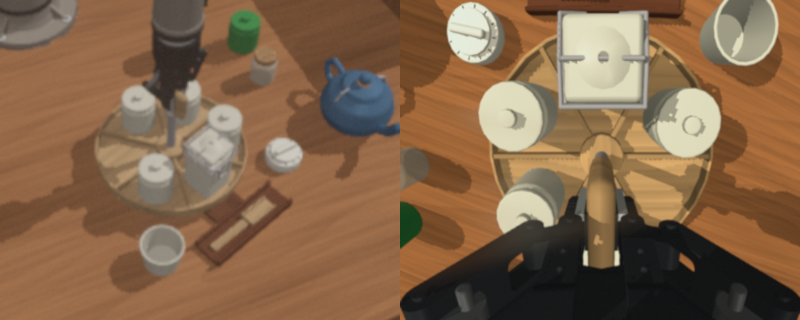

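The turn worked. In both views all jars are upright and the square jar faces the rest (wrist view (603,58)). The tray is at about 20.7° against the front at 19.6°, so I'm adding a small 0.8° correction. It is kept slightly short because the jar centre itself measures 19.9°.

>>> arm_command(steps=[[[0.005,0,0],[0,0,0],1],[[0.005,0,0],[0,0,0],1],[[0.004,0,0],[0,0,0],1],[[0,0,0],[0,0,0],1],[[0,0,0],[0,0,0],1]])

```text
clock: 6.48
ee_pos: [0.5072, 0.1305, 0.3388]
eef_rot: [0.579, 0.406, 0.579, -0.406]
ft_force: [-3.7, 0.1, 7.7]
finger_gap: 0.0151
```

>>> arm_command(steps=[[[0,0,0],[0,0,0],1],[[0,0,0],[0,0,0],1],[[0,0,0],[0,0,0],1]])

```text
clock: 6.73
ee_pos: [0.5072, 0.1304, 0.3388]
eef_rot: [0.579, 0.406, 0.579, -0.406]
ft_force: [-4.2, -0.9, 7.9]
finger_gap: 0.0154
```

```bash
python3 st.py
python3 - <<'E'
from fit import *
c=np.array([.5075,.1303]); a=np.radians(19.6); t=np.array([-np.sin(a),np.cos(a)])
for n in ['scene','wrist']:
    im,P=cloud(n,n+'4')
    m=(P[...,2]>.125)&(P[...,2]<.155)&(np.hypot(P[...,0]-.594,P[...,1]-.162)<.06)
    R_=cv2.minAreaRect(P[m][:,:2].astype(np.float32)); v=np.array(R_[0])-c
    print(n,'jar',R_[0],R_[2],'lat mm',v@t*1e3,'ang',np.degrees(np.arctan2(v[1],v[0])))
    x=P[...,:2]-c; f=x@np.array([np.cos(a),np.sin(a)]); l=x@t
    m=(P[...,2]>.008)&(P[...,2]<.027)&(f>.15)&(f<.23)&(abs(l)<.12)
    q=l[m]; print(' rest lateral', np.percentile(q,[.5,99.5])*1e3 if len(q) else None)
    # front edge of rest as line (lip nearest axis)
    k=m&(P[...,2]>.016)&(f<.168); 
    if k.sum()>50:
        vx,vy,_,_=cv2.fitLine(P[k][:,:2].astype(np.float32),cv2.DIST_HUBER,0,.01,.01).ravel(); print(' lip dir normal',(np.degrees(np.arctan2(vy,vx))+180)%180-90,k.sum())
E
```

```text
[0.5072 0.1304 0.3388] yaw -70.06 tilt x [-0.001  0.001 -1.   ] j [-0.5   0.31  0.15  1.99 -0.06  0.85 -1.53] F [-4.2 -0.9  7.9] M [-0.18  0.9   0.03] 0.01542716000937552
scene jar (0.5953754782676697, 0.1604786366224289) 20.01422882080078 lat mm -1.0479575823254415 ang 18.953753129520614
 rest lateral [-95.36255183  90.65849348]
 lip dir normal 19.51548 112
wrist jar (0.5951651930809021, 0.16036048531532288) 19.967269897460938 lat mm -1.088722405744815 ang 18.92689462078105
 rest lateral [-92.69628245  93.72245981]
 lip dir normal 19.736267 1542
```

The tray is at about 19.95° and the jar is square to the rest within 0.4° and centred within about 1.5 mm. Everything is at rest and still gripped, so I'm handing in.

```bash
python3 -c "
from plant import close_job; print(close_job())"
```

```text
the job is handed in; nothing more can be done
None
```

I gripped the carousel's centre handle and turned it gently about 60° clockwise in a single grip. The square clip-top jar now stands at the front by the scoop rest. I handed the job in at about 7 s with the handle still held.

**Final position:** the carousel stands at about 19.95°, and the rest faces 19.5–19.7°. The jar's centre is about 1 mm to one side of the front line, and its faces are square to the rest within about 0.5°.

**Grip and force:** the fingers are closed on the handle at about 15.4 mm. The wrist force is steady at about 9 N.

**Other objects:** the picture taken just before a last 0.8° correction showed all jars standing in their compartments and the cup, timer, scoop and teapot apparently where they were. I did not view a picture after that correction, only depth measurements of the jar and the rest. The infuser was outside that last picture and I didn't check it again, but the arm did not go near it.

**Disagreements:**
- **Rest's middle:** the scene camera put it about 2 mm to one side of the front line and the wrist camera about 0.5 mm to the other. That is about the 2 mm calibration accuracy.
- **Jar angle:** the jar's centre sits about 1° off the angle of its faces. It stands slightly loose in its compartment, so I split the difference.

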